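# Fit the tommy bar and clamp the blank in the sloping drill jig

### The arm

A 7-joint arm with a two-finger parallel gripper is mounted at the origin on a cart in front of the work surface, level with it; the furniture and walls round the work are solid. World frame = base frame: x ahead of the robot, y to its left, z up, the work surface at z = 0. Lengths are in m, angles in rad, forces in N, time in s.
With the tool pointing down it reaches from about 0.425 to 1.025 m from the base axis. Payload 9.4 kg.
Tool frame: the origin (TCP) lies midway between the tips of the shut fingers; the grasp point (between the pads) lies 19 mm behind it; z points along the fingers, y is the line along which they close (so a half turn about z gives the same grasp; the last joint's range is limited). The gripper opens to 93 mm and grips with 3 to 60 N. Pads are 15 mm wide; open, the fingers measure 128 mm over their backs; the gripper's body (75 mm by 188 mm) begins 65 mm behind the grasp point.
Start: joints at [1.093, 0.599, -0.003, 1.599, 0.002, 0.943, -0.08], TCP at [0.283, -0.668, 0.219] pointing down, gripper open.
Joint ranges: [-2.57, 2.57], [-0.35, 1.97], [-1.29, 1.29], [0.11, 2.56], [-1.05, 4.19], [0.11, 1.86], [-2.63, 2.63]. Speed limits (rad/s): [2.22, 2.22, 3.01, 3.01, 3.14, 3.14, 3.14].

### API

Orientations are given as a 3x3 rotation matrix whose columns are the frame's x, y, z axes.
In Python, from station import r gives the robot as it stands.
- The arm moves only by the shell command python3 inch.py 'ROWS' [FORCE]. ROWS is a JSON list of rows, 1 to 5 of them, each written [[rx, ry, rz], [dx, dy, dz], opening]: a rotation vector rx, ry, rz in rad, then dx, dy, dz in m, then the finger opening in m; each row is the pose to reach, as a shift and turn from the pose commanded when the command began, along the tool's axes at that moment; what a row does not reach only later rows make up. A row lasts 1/12 s, in which the tool goes at most 0.0417 m and 0.125 rad, less where a joint would pass 70% of its speed; a pose out of reach is approached as far as the arm can. The fingers move at their own pace and stop on an object; FORCE is the grip in N (left out, the last holds). Time passes only in rows, so rows that do not move let the fingers close. It prints the time, the measured TCP pose, the force, the opening and the grip force at its end. Input that does not fit is refused with a message, and nothing moves.
- r.sense(): the state, without advancing time (a new reading comes with each control period).
- r.grab_frame(name): name is "scene" or "top" or "wrist"; returns the picture (420x560x3 uint8, blue, green, red); there is no depth.
- r.camera_params(name): a dict with "K" (3x3 intrinsics, pixels), "k1" (the pictures are not rectified: a ray, as slopes to the right and down, at radius r is drawn at 1 + k1 r^2 times it, then the intrinsics apply), "T" (4x4, takes a point from camera to world coordinates). Camera axes: x right, y up, looking along -z (the intrinsics and any distortion apply to the point x, -y, -z); pixel columns grow to the right and rows downward; lengths in m; the calibration is good to about 2 mm. A picture is of the moment at which its call begins: read the wrist's pose just before it. camera_params takes no time and is no camera call; for the wrist camera it gives the pose at the moment of the call.
- r.hand_in(): hands the job in; it is judged then, once.
The state is a dict: "t": time; "qpos": joint angles; "joint_velocities": joint speeds; "joint_efforts": joint torques, N m; "position": TCP position; "tcp_rot": TCP orientation; "ft_force": force on the tool from outside, world axes, zero at the start; "wrist_torque": the same for the moment, N m; "width": finger opening in m; "finger_force": force on a finger pad.
Only numpy, scipy, OpenCV 4.12 (cv2) and the standard library are available. Lean on these libraries where they do the work, as an engineer would, in place of code of your own. Each camera call takes 0.05 s, during which the arm holds its last target. There are 200 camera calls.

### The job

Push the loose steel tommy bar through the eye of the sloping drill jig's clamp screw until it stands out about equally on both sides, then use it to turn the screw, clockwise seen from the screw's head, until the pad bites and holds the aluminium blank firmly, without forcing it further. Leave the bar in the eye, the blank in its seat, and the other tools lying where they are.

Things in the scene. Friction and masses are not known exactly. Their poses are not given: they have to be found in the camera images.
- tommy_bar: Plain dark round steel rod lying on the bench: 150 mm long, 10 mm in diameter, both ends alike and tapered to 6 mm over the last 7 mm; 0.10 to 0.16 kg. Origin on its axis at the middle; x along the rod.
- eye (a point): Centre of the straight hole (clear width 13 mm) through the dark cross sleeve that heads the clamp screw; sleeve 32 mm long, 32 mm across. x along the hole, z along the screw's axis towards its head, 30 degrees off vertical, leaning to the jig's low front. It turns and sinks with the screw. The hole grips the bar: it stays where it is left (it may creep some mm).
- clamp_screw (a joint): Screw angle in rad, growing clockwise seen from its head (tightening). At 0 the hole points straight up the slope; starts at -0.55 to 0.55. A turn lowers eye and pad 12 mm along the axis. Free turning takes 0.2 N m (+0.07 per rad/s). The pad bites somewhere from 3.2 to 4.9 rad, to be felt: then about 0.2 N m more per 0.2 rad; 0.15 to 0.6 rad past first touch is firm. It stays where it is left.
- jig: Fixed sloping drill jig: base plate 176 x 150 x 14 mm, bed rising at 30 degrees, bridge on two posts, clamp screw through it square to the bed. Origin under the base's centre; x from low front to high back, z up. At the start the eye is 56 mm in front of the origin and 175 mm up; along the screw below the eye: bridge top 44 mm, nuts (52 mm left and right of the screw) 29 mm, 10 mm less when tight.
- blank: Aluminium block 105 x 64 x 26 mm with three drilled holes, lying on the jig's bed against the stop at its lower edge, between two guides, under the bridge; 2.5 kg. Origin under its centre, x up the slope, z square to the bed.
- clamp_pad: Lower end of the screw; slides with it along its axis, does not turn, and carries a round steel pad foot 30 mm across. Origin on the axis, 9 mm above the blank when clamp_screw is at 0; the foot's pressing face lies 0 to 2.5 mm below the origin, set by its lock nut and not reported.
- pin_gauge: Pin gauge, a grey handle with a red and a green band, 128 x 22 x 25 mm, lying near the bench's front edge. To be left alone. Origin under its centre, long along y.
- calliper: Grey calliper, 200 x 63 x 13 mm, lying to the left. To be left alone. Origin under its centre, long along y.
- driver_1: Screwdriver with a green handle, 157 x 23 x 23 mm, lying right of the jig. To be left alone. Origin under its centre, long along y.
- side_cutters: Side cutters with red grips, 141 x 42 x 12 mm, lying in front of the jig. To be left alone. Origin under their centre, long along y.

How it is judged:
By the outcome, as a careful person would: the job done as asked, in the order asked, and still so for the second after the job is handed in, with the robot touching nothing.
It also fails if it takes over 70 s, if anything falls off the work surface, if the arm or the gripper's body presses on something with over 40 N, if the wrist force passes 120 N, or if a joint passes its speed limit or range.

## Working session

There is one attempt and no reset: what is moved stays moved. The work goes in short steps, Python scripts to look and compute and a shell command to move; the robot and the scene stay as the last step left them, time stands still between calls to the robot, and variables do not carry over. Pictures are saved under pics/ and viewed, at most 10 in all, crops included, and the job is handed in when it is done.

```bash
ls; mkdir -p pics; cat > h.py <<'E'
import numpy as np, cv2
from station import r
def grab(n,f):
    P=r.camera_params(n); im=r.grab_frame(n); cv2.imwrite(f'pics/{f}.png',im); np.savez(f'pics/{f}.npz',**P); return im
def ray(f,u,v):
    P=np.load(f'pics/{f}.npz'); K=P['K']; k1=float(P['k1']); T=P['T']
    d=np.array([(u-K[0,2])/K[0,0],(v-K[1,2])/K[1,1]]); s=d.copy()
    for _ in range(30): s=d/(1+k1*(s@s))
    w=T[:3,:3]@np.array([s[0],-s[1],-1]); return T[:3,3],w/np.linalg.norm(w)
def plane(f,u,v,z):
    o,d=ray(f,u,v); return o+d*(z-o[2])/d[2]
def proj(f,p):
    P=np.load(f'pics/{f}.npz'); K=P['K']; T=P['T']; c=T[:3,:3].T@(np.array(p)-T[:3,3])
    s=np.array([c[0],-c[1]])/-c[2]; s=s*(1+float(P['k1'])*(s@s)); return np.array([K[0,0]*s[0]+K[0,2],K[1,1]*s[1]+K[1,2]])
def tri(obs):
    A=np.zeros((3,3));b=np.zeros(3)
    for f,u,v in obs:
        o,d=ray(f,u,v);M=np.eye(3)-np.outer(d,d);A+=M;b+=M@o
    x=np.linalg.solve(A,b); return x,[np.linalg.norm((np.eye(3)-np.outer(ray(f,u,v)[1],ray(f,u,v)[1]))@(x-ray(f,u,v)[0])) for f,u,v in obs]
E
python3 - <<'E'
from h import *
for n in('scene','top'):
    grab(n,n+'0'); P=r.camera_params(n); print(P['T'][:3].round(3).tolist(),P['K'][0],P['k1'])
s=r.sense(); print(s['position'],s['tcp_rot'].round(3) if hasattr(s['tcp_rot'],'round') else s['tcp_rot'],s['width'])
E
```

```text
inch.py
pics
station.py
[[-0.679, 0.332, -0.655, -0.223], [-0.734, -0.331, 0.593, 0.841], [-0.019, 0.883, 0.468, 0.619]] [477.8587797    0.         280.27605178] -0.019587947748708666
[[-0.027, 0.976, -0.217, 0.166], [-1.0, -0.027, 0.006, 0.189], [0.0, 0.217, 0.976, 1.562]] [534.00956917   0.         280.07388328] -0.04091981367391908
[ 0.28268302 -0.66715459  0.21784281] [[ 0.921  0.39  -0.001]
 [ 0.39  -0.921  0.001]
 [-0.    -0.001 -1.   ]] 0.09303205387709755
```

View pics/scene0.png

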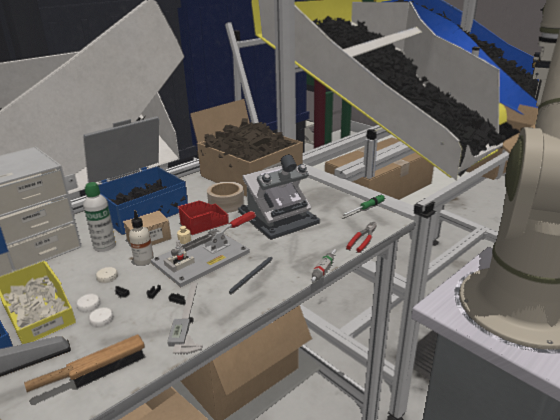

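View pics/top0.png

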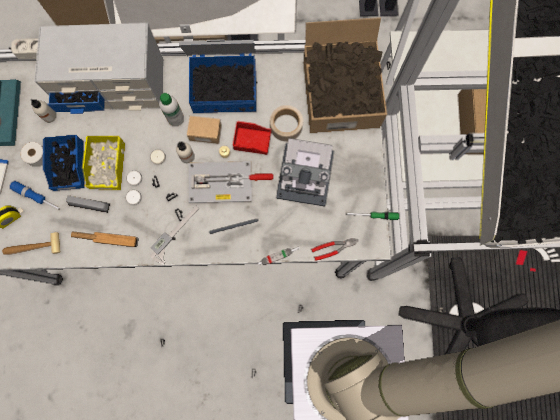

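The scene view shows the bar at about (251,275) and the jig at (280,200). In the top view the bar is at (233,227) and the jig at (305,172), with its sleeve near (290,187). I'll enlarge both views.

```bash
python3 - <<'E'
from h import *
a=cv2.imread('pics/scene0.png')[145:245,230:330]; b=cv2.imread('pics/top0.png')[130:230,265:345]
a=cv2.resize(a,(440,440),interpolation=cv2.INTER_CUBIC);b=cv2.resize(b,(352,440),interpolation=cv2.INTER_CUBIC)
cv2.imwrite('pics/c1.png',np.hstack([a,b]))
for f,(x0,x1,y0,y1) in dict(scene0=(222,280,252,297),top0=(200,265,213,242)).items():
    im=cv2.imread(f'pics/{f}.png')[y0:y1,x0:x1]; g=im.max(2)
    m=(g<105).astype(np.uint8); n,l,st,c=cv2.connectedComponentsWithStats(m)
    k=1+st[1:,4].argmax(); ys,xs=np.where(l==k); print(f,st[k])
    pts=np.c_[xs+x0,ys+y0].astype(float); ce=pts.mean(0); d=np.linalg.svd(pts-ce,full_matrices=False)[2][0]; t=(pts-ce)@d
    e=[ce+d*t.min(),ce+d*t.max()]; E=[plane(f,*q,0.005) for q in e]; print(e,E,np.linalg.norm(E[0]-E[1]))
E
```

```text
scene0 [  7   5  43  37 241]
[array([271.29391528, 257.35265911]), array([228.80401651, 292.76484596])] [array([0.46800135, 0.24602253, 0.005     ]), array([0.43259825, 0.39492557, 0.005     ])] 0.15305389532493677
top0 [ 10   6  48  15 128]
[array([256.93775901, 219.76299498]), array([209.77632557, 232.14827898])] [array([0.46766492, 0.24967372, 0.005     ]), array([0.43420308, 0.3897044 , 0.005     ])] 0.14397321672990465
```

View pics/c1.png

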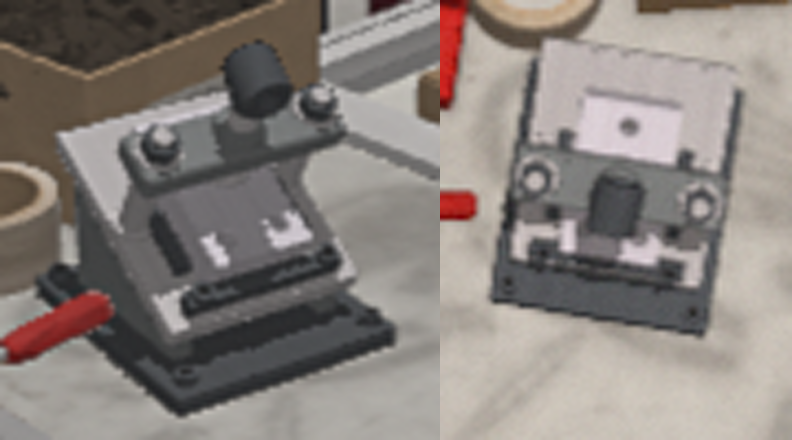

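Here the sleeve shows at crop (257,78) in the scene half and (615,206) in the top half. The base corners in the top half are near (493,300) and (707,335), and the nuts are at (535,178) and (700,205).

```bash
python3 - <<'E'
from h import *
T=lambda x,y:('top0',265+(x-440)/4.4,130+y/4.4); S=lambda x,y:('scene0',230+x/4.4,145+y/4.4)
fl=plane(*T(493,300),.014);fr=plane(*T(707,335),.014);br=plane(*T(743,92),.014);print('base',fl,fr,br)
print('scene base', plane(*S(182,413),.014),plane(*S(395,340),.014),plane(*S(40,275),.014))
print('eye',tri([T(615,206),S(257,78)]))
print('nutL',tri([T(536,177),S(160,143)]),'nutR',tri([T(700,204),S(319,99)]))
E
R='';
python3 inch.py '[[[0, 0, 0], [0.025, -0.03, -0.04], 0.093], [[0, 0, 0], [0.05, -0.06, -0.045], 0.093], [[0, 0, 0], [0.075, -0.09, -0.045], 0.093], [[0, 0, 0], [0.1, -0.12, -0.045], 0.093], [[0, 0, 0], [0.128, -0.151, -0.045], 0.093]]'
python3 inch.py '[[[0, 0, 0], [0.128, -0.151, -0.043], 0.093], [[0, 0, 0], [0.128, -0.151, -0.043], 0.093], [[0, 0, 0], [0.128, -0.151, -0.043], 0.093], [[0, 0, 0], [0.128, -0.151, -0.043], 0.093], [[0, 0, 0], [0.128, -0.151, -0.043], 0.093]]'
python3 inch.py '[[[0, 0, 0], [0.128, -0.151, -0.043], 0.093], [[0, 0, 0], [0.128, -0.151, -0.043], 0.093], [[0, 0, 0], [0.128, -0.151, -0.043], 0.093], [[0, 0, 0], [0.128, -0.151, -0.043], 0.093], [[0, 0, 0], [0.128, -0.151, -0.043], 0.093]]'
python3 - <<'E'
from h import *
s=r.sense(); print(s['t'],s['position'],s['tcp_rot'],s['qpos'])
P=r.camera_params('wrist'); R=np.array(s['tcp_rot']); print('cam in tool',R.T@(P['T'][:3,3]-s['position']),R.T@P['T'][:3,:3],P['K'][0])
E
```

```text
t: 0.52
position: [0.3403, -0.4806, 0.2637]
tcp_rot: [[0.921, 0.39, 0.0], [0.39, -0.921, -0.0], [-0.0, 0.0, -1.0]]
ft_force: [0.8, 0.5, -0.5]
width: 0.0927
finger_force: 0.0
t: 0.93
position: [0.3997, -0.2908, 0.307]
tcp_rot: [[0.92, 0.391, -0.0], [0.391, -0.92, 0.0], [0.0, -0.0, -1.0]]
ft_force: [0.5, 0.1, -0.1]
width: 0.0929
finger_force: 0.0
t: 1.35
position: [0.4585, -0.1018, 0.3502]
tcp_rot: [[0.92, 0.391, 0.0], [0.391, -0.92, 0.0], [0.0, 0.0, -1.0]]
ft_force: [0.9, -0.3, 0.9]
width: 0.0932
finger_force: 0.0
1.35 [ 0.45849602 -0.10179061  0.35022654] [[ 9.20312580e-01  3.91183672e-01  2.98436977e-04]
 [ 3.91183658e-01 -9.20312629e-01  1.08120795e-04]
 [ 3.16950409e-04  1.72387400e-05 -9.99999950e-01]] [ 0.28712153  0.15075727 -0.21887127  1.97819533  0.03821656  1.01622112
 -1.11834518]
cam in tool [ 0.0701027   0.00077337 -0.16554387] [[ 1.37378383e-03  9.67718774e-01  2.52028744e-01]
 [ 9.99998774e-01 -1.51873902e-03  3.80631654e-04]
 [ 7.51110285e-04  2.52027912e-01 -9.67719674e-01]] [326.70043117   0.         274.01859139]
```

```bash

python3 inch.py '[[[0, 0, 0], [0.136, -0.155, 0.02], 0.093], [[0, 0, 0], [0.136, -0.155, 0.02], 0.093], [[0, 0, 0], [0.136, -0.155, 0.02], 0.093], [[0, 0, 0], [0.136, -0.155, 0.02], 0.093], [[0, 0, 0], [0.136, -0.155, 0.02], 0.093]]'
python3 inch.py '[[[0, 0, 0], [0, 0, 0], 0.093], [[0, 0, 0], [0, 0, 0], 0.093]]' | head -2
python3 - <<'E'
from h import *
im=grab('wrist','w1')
e=[.549,.112,.175];p=proj('w1',e);print(p)
x,y=[int(v) for v in p]
x0=max(0,x-110);y0=max(0,y-90);c=im[y0:y0+180,x0:x0+220];print(x0,y0);cv2.imwrite('pics/c2.png',cv2.resize(c,None,fx=3,fy=3,interpolation=cv2.INTER_CUBIC))
E
```

```text
t: 1.77
position: [0.5231, 0.0933, 0.3294]
tcp_rot: [[0.921, 0.39, -0.0], [0.39, -0.921, -0.0], [-0.0, -0.0, -1.0]]
ft_force: [0.4, -0.6, 0.3]
width: 0.093
finger_force: 0.0
t: 1.93
position: [0.5229, 0.0935, 0.3288]
[266.7228979  166.50441715]
156 76
```

View pics/c2.png

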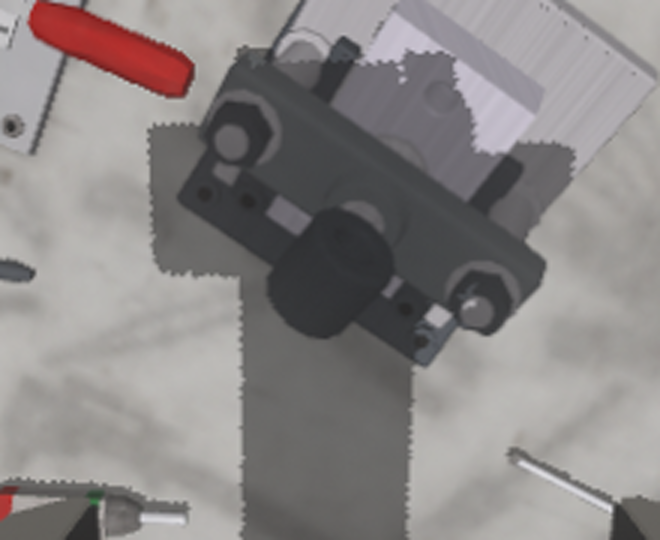

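The wrist crop shows the sleeve as the darkest blob, about (268–393, 208–337). Its two straight edges run lower-left. I'll fit those edges.

```bash
python3 - <<'E'
from h import *
im=cv2.imread('pics/w1.png'); g=im.max(2)
print(g[150:190:3,240:292:3])
for th in (48,54,60):
    m=(g<th).astype(np.uint8); n,l,st,c=cv2.connectedComponentsWithStats(m[140:195,235:300]); k=l[168-140,266-235]
    print(th,st[k],c[k])
E
```

```text
[[ 60  60  58 100 110 112  98  53  52  53  52  53  53  72  95  72  72  66]
 [ 60  60  60  58  72 105  51  54  53  50  49  54  57  53  74  71  70  68]
 [ 61  61  59  59  58  52  51  54  54  53  51  53  53  56  53  68  65  72]
 [ 58  60  59  59  52  53  53  54  55  52  53  53  53  54  54  54  72  71]
 [ 96  68  59  53  53  54  55  54  56  55  52  51  52  51  53  54  71  71]
 [102  97  81  54  54  55  54  55  54  55  54  52  53  53  53  53  69  72]
 [101  99  55  55  56  55  55  54  55  55  55  56  55  54  53  52  94  72]
 [ 97  96  56  57  57  56  56  55  55  54  54  54  53  53  53  92 102  56]
 [ 97  96  57  57  57  56  56  55  55  54  55  53  51  51  53 113  54  56]
 [ 97  97  85  58  58  55  56  56  54  55  54  53  51  55  58  57  52  44]
 [102 101 103  61  58  57  57  56  55  53  53  51  55  59  59  58  54  42]
 [104 105 106 104  57  58  56  55  54  52  52  69  57  59  57  59  60  59]
 [105 106 106 106 103  74  56  55  54  52  75  90  90  61  59  59  60  58]
 [106 106 106 106 104 103 100  95  91  92  91  91  90  93  85  59  60  59]]
48 [   0    0   65   55 3544] [32.02088036 27.05897291]
54 [   0    0   65   55 3007] [31.42401064 27.73395411]
60 [   0    0   64   53 1674] [32.08960573 27.27419355]
```

```bash
python3 - <<'E'
from h import *
im=cv2.imread('pics/w1.png'); g=im.max(2)[138:198,226:306].astype(float)
g=np.clip((g-45)*255/30,0,255).astype(np.uint8)
cv2.imwrite('pics/c3.png',cv2.resize(g,None,fx=10,fy=10,interpolation=cv2.INTER_NEAREST))
E
```

```text
(no output)
```

View pics/c3.png

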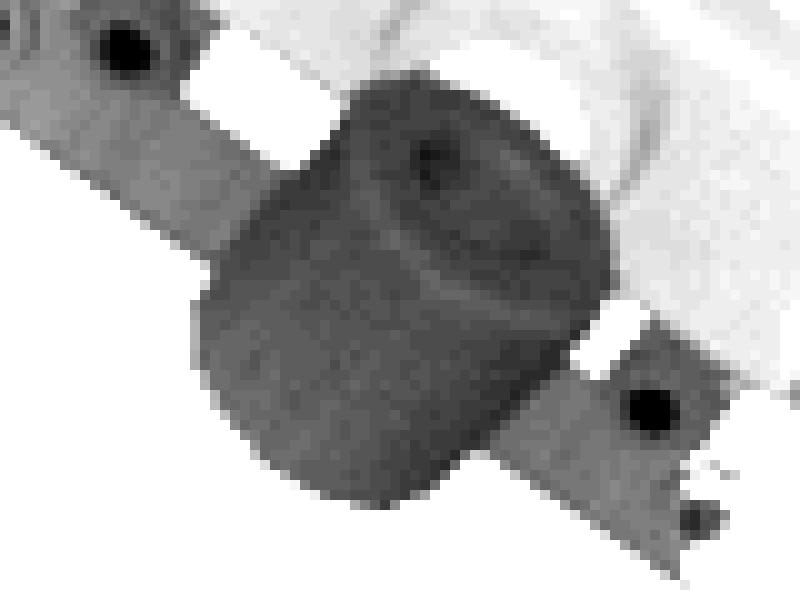

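The stretched crop shows the sleeve's edges from (340,115) to (215,260) and from (605,305) to (470,455), with the upper face centred near (485,195).

```bash
cat > ax.py <<'E'
import numpy as np
psi=-0.195; jx=np.array([np.cos(psi),np.sin(psi),0]); jy=np.array([-np.sin(psi),np.cos(psi),0]); Z=np.array([0,0,1.])
c,s=np.cos(np.pi/6),np.sin(np.pi/6)
A=-s*jx+c*Z; U=c*jx+s*Z   # screw axis up, up-slope
E
python3 - <<'E'
from h import *; from ax import *
q=lambda x,y:('w1',226+x/10-.05,138+y/10-.05)
n=lambda a,b:np.cross(ray(*q(*a))[1],ray(*q(*b))[1])
n1=n((340,115),(215,260));n2=n((605,305),(470,455))
n1/=np.linalg.norm(n1);n2/=np.linalg.norm(n2)
d=np.cross(n1,n2);d/=np.linalg.norm(d);print('cross dir',d,'U',U)
m=n1+n2; h=np.cross(m,A);h/=np.linalg.norm(h)
for v in (h,): print('hole',v, 'angle cw from head',np.arctan2(-(v@jy),v@U))
for m in(n1,n2):
    h=np.cross(m,A);h/=np.linalg.norm(h);print(np.arctan2(-(h@jy),h@U))
o,d=ray(*q(405,290)); E=np.array([.5488,.1122,.1750]); print('ray miss',np.linalg.norm(np.cross(d,E-o)), o+d*((E-o)@d)-E)
E
```

```text
cross dir [-0.94980383  0.3111997  -0.03205362] U [ 0.8496122  -0.16780674  0.5       ]
hole [ 0.83248789 -0.24165932  0.49856262] angle cw from head 0.07584371556441401
0.09906015515747593
0.05239143646346038
ray miss 0.00032817228954442603 [-3.01099537e-04 -1.24122081e-04  4.03711497e-05]
```

```bash

python3 inch.py '[[[0, 0, -0.6], [0.02, -0.2, 0], 0.093], [[0, 0, -0.6], [0.02, -0.2, 0], 0.093], [[0, 0, -0.6], [0.02, -0.2, 0], 0.093], [[0, 0, -0.6], [0.02, -0.2, 0], 0.093], [[0, 0, -0.6], [0.02, -0.2, 0], 0.093]]' >/dev/null
python3 inch.py '[[[0, 0, -0.6], [0, 0, 0.1], 0.05], [[0, 0, -0.6], [0, 0, 0.1], 0.05], [[0, 0, -0.6], [0, 0, 0.1], 0.05], [[0, 0, -0.6], [0, 0, 0.1], 0.05], [[0, 0, -0.6], [0, 0, 0.1], 0.05]]' >/dev/null
python3 inch.py '[[[0, 0, -0.203], [0, 0, 0.1], 0.05], [[0, 0, -0.203], [0, 0, 0.1], 0.05], [[0, 0, -0.203], [0, 0, 0.1], 0.05]]'
cat > d.py <<'E'
import sys; from h import *; from scipy.spatial.transform import Rotation as Ro
def delta(p,Rt=None):
    s=r.sense();R=np.array(s['tcp_rot']); print('t',s['t'],'q',np.round(s['qpos'],2))
    print('shift',(R.T@(np.array(p)-s['position'])).round(4), 'rot',Ro.from_matrix(R.T@Rt).as_rotvec().round(4) if Rt is not None else '')
E
python3 - <<'E'
from d import *
a=np.radians(103.4); x=np.array([np.cos(a),np.sin(a),0]);z=np.array([0,0,-1.])
delta([.442,.356,.003],np.c_[x,np.cross(z,x),z])
E
```

```text
t: 3.07
position: [0.463, 0.2792, 0.1259]
tcp_rot: [[-0.233, 0.973, -0.003], [0.973, 0.233, -0.003], [-0.003, -0.004, -1.0]]
ft_force: [0.2, -0.3, 0.4]
width: 0.0504
finger_force: 0.0
t 3.0667 q [-0.24  0.57 -0.59  2.08  0.52  0.65 -0.95]
shift [ 0.0799 -0.002   0.1227] rot [-0.0039  0.0026  0.0011]
```

```bash

python3 inch.py '[[[0, 0, 0], [0.04, -0.001, 0], 0.05], [[0, 0, 0], [0.08, -0.002, 0.02], 0.05], [[0, 0, 0], [0.08, -0.002, 0.055], 0.05], [[0, 0, 0], [0.08, -0.002, 0.09], 0.05], [[0, 0, 0], [0.08, -0.002, 0.11], 0.05]]' >/dev/null
python3 inch.py '[[[0, 0, 0], [0, 0, 0.005], 0.05], [[0, 0, 0], [0, 0, 0.009], 0.05], [[0, 0, 0], [0, 0, 0.0115], 0.05], [[0, 0, 0], [0, 0, 0.0115], 0.05]]'
python3 inch.py '[[[0, 0, 0], [0, 0, 0], 0.03], [[0, 0, 0], [0, 0, 0], 0.01], [[0, 0, 0], [0, 0, 0], 0.005], [[0, 0, 0], [0, 0, 0], 0.005], [[0, 0, 0], [0, 0, 0], 0.005]]' 55
```

```text
t: 3.82
position: [0.444, 0.3602, 0.0091]
tcp_rot: [[-0.23, 0.973, 0.001], [0.973, 0.23, 0.001], [0.0, 0.001, -1.0]]
ft_force: [0.3, -0.1, 0.7]
width: 0.0502
finger_force: 0.0
t: 4.23
position: [0.4432, 0.3606, 0.0085]
tcp_rot: [[-0.231, 0.973, 0.0], [0.973, 0.231, 0.0], [0.0, 0.0, -1.0]]
ft_force: [0.0, -0.8, -0.1]
width: 0.0211
finger_force: 0.0
```

```bash

python3 inch.py '[[[0, 0, 0], [0, 0, 0.002], 0.022], [[0, 0, 0], [0, 0, 0.0045], 0.022], [[0, 0, 0], [0, 0, 0.0055], 0.022], [[0, 0, 0], [0, 0, 0.0055], 0.022]]'
python3 inch.py '[[[0, 0, 0], [0, 0, 0], 0.005], [[0, 0, 0], [0, 0, 0], 0.004], [[0, 0, 0], [0, 0, 0], 0.004], [[0, 0, 0], [0, 0, 0], 0.004], [[0, 0, 0], [0, 0, 0], 0.004]]' 55
```

```text
t: 4.57
position: [0.4428, 0.3605, 0.0021]
tcp_rot: [[-0.231, 0.973, -0.0], [0.973, 0.231, -0.0], [-0.0, -0.001, -1.0]]
ft_force: [0.2, -0.3, -0.3]
width: 0.0218
finger_force: 0.0
t: 4.98
position: [0.443, 0.3606, 0.0026]
tcp_rot: [[-0.231, 0.973, -0.0], [0.973, 0.231, 0.0], [0.0, -0.0, -1.0]]
ft_force: [0.3, 0.3, -1.1]
width: 0.0082
finger_force: 55.0
```

```bash

python3 inch.py '[[[0, 0, 0], [0, 0, -0.02], 0.004], [[0, 0, 0], [0, 0, -0.06], 0.004], [[0, 0, 0], [0, 0, -0.1], 0.004], [[0, 0, 0], [0, 0, -0.14], 0.004], [[0, 0, 0], [0, 0, -0.18], 0.004]]'
python3 inch.py '[[[0, 0, 0], [0, 0, -0.02], 0.004], [[0, 0, 0], [0, 0, -0.02], 0.004]]' | head -2
python3 - <<'E'
from h import *
im=grab('wrist','w2'); s=r.sense(); p=np.array(s['position']); R=np.array(s['tcp_rot']); np.savez('pics/w2p.npz',p=p,R=R)
for x in (.034,0,-.041,-.116): print(x,proj('w2',p+R@np.array([x,0,-.0024])))
E
```

```text
t: 5.4
position: [0.4425, 0.3602, 0.1843]
tcp_rot: [[-0.231, 0.973, -0.001], [0.973, 0.231, -0.0], [-0.0, -0.001, -1.0]]
ft_force: [0.4, -0.1, -1.6]
width: 0.0083
finger_force: 55.0
t: 5.57
position: [0.4445, 0.3622, 0.2074]
0.034 [271.45247146 197.3361033 ]
0 [271.48265756 258.36917758]
-0.041 [271.52441651 324.1023151 ]
-0.116 [271.60822629 424.61321453]
```

View pics/w2.png

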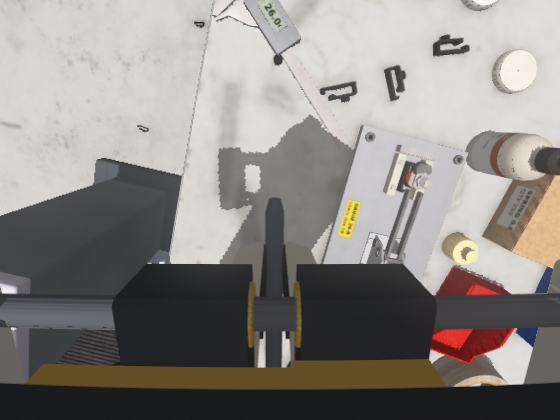

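The wrist view shows the bar gripped, with its rear end at (273,199) where (271,197) was predicted. Inserting from the front would bring the wrist too close to the base, so I'll insert from the high back side. First I'll lift and turn.

```bash

python3 inch.py '[[[0, 0, 0.1], [0, 0, -0.04], 0.004], [[0, 0, 0.2], [0, 0, -0.08], 0.004], [[0, 0, 0.3], [0, 0, -0.12], 0.004], [[0, 0, 0.4], [0, 0, -0.15], 0.004], [[0, 0, 0.5], [0, 0, -0.15], 0.004]]' | head -2
python3 inch.py '[[[0, 0, 0.12], [0, 0.04, 0], 0.004], [[0, 0, 0.24], [0, 0.07, 0], 0.004], [[0, 0, 0.36], [0, 0.1, 0], 0.004], [[0, 0, 0.48], [0, 0.13, 0], 0.004], [[0, 0, 0.6], [0, 0.15, 0], 0.004]]' | head -2
python3 - <<'E'
from d import *; from ax import *
h=np.array([.8325,-.2417,.4986]);E=np.array([.5488,.1122,.175]);h-=A*(h@A);h/=np.linalg.norm(h)
z=-A;R=np.c_[h,np.cross(z,h),z]; np.savez('tgt.npz',h=h,E=E,R=R)
delta(E+.157*h+.0024*z-.05*z,R); print(E+.157*h)
E
```

```text
t: 6.03
position: [0.4442, 0.3623, 0.3571]
t: 6.45
position: [0.5903, 0.3187, 0.3498]
t 6.45 q [-0.31  0.45 -0.41  1.55  0.19  1.18 -1.64]
shift [-0.103   0.2263  0.0559] rot [-0.2129  0.5019  0.9442]
[0.67949919 0.07425422 0.25327412]
```

```bash

python3 inch.py '[[[-0.02, 0.05, 0.095], [-0.01, 0.022, 0.005], 0.004], [[-0.04, 0.1, 0.19], [-0.02, 0.045, 0.01], 0.004], [[-0.06, 0.15, 0.285], [-0.03, 0.068, 0.015], 0.004], [[-0.08, 0.2, 0.38], [-0.04, 0.09, 0.02], 0.004], [[-0.106, 0.251, 0.472], [-0.05, 0.113, 0.028], 0.004]]' | head -2
cat > pre.py <<'E'
import sys; from d import *
T=np.load('tgt.npz');a,b=map(float,sys.argv[1:3]); z=T['R'][:,2]
delta(T['E']+a*T['h']+(.0024-b)*z,T['R'])
E
python3 pre.py .157 .05
```

```text
t: 6.87
position: [0.6227, 0.2003, 0.3227]
t 6.8667 q [-0.27  0.32 -0.25  1.85  0.28  0.75 -2.02]
shift [-0.0027  0.1245  0.0341] rot [-0.1109  0.249   0.4735]
```

```bash

python3 inch.py '[[[-0.02, 0.05, 0.095], [0, 0.025, 0.005], 0.004], [[-0.04, 0.1, 0.19], [0, 0.05, 0.01], 0.004], [[-0.06, 0.15, 0.285], [0, 0.075, 0.015], 0.004], [[-0.08, 0.2, 0.38], [-0.002, 0.1, 0.02], 0.004], [[-0.111, 0.249, 0.473], [-0.0027, 0.1245, 0.034], 0.004]]' | head -2
python3 inch.py '[[[0, 0, 0], [0, 0, 0], 0.004], [[0, 0, 0], [0, 0, 0], 0.004]]' | head -2
python3 pre.py .157 0
```

```text
t: 7.28
position: [0.6549, 0.0805, 0.2968]
t: 7.45
position: [0.6545, 0.0845, 0.2954]
t 7.45 q [-0.48  0.3   0.17  2.07  0.54  0.38 -2.61]
shift [0.0028 0.0053 0.0521] rot [-0.0034  0.0114  0.0213]
```

```bash

python3 inch.py '[[[0, 0.005, 0.01], [0.001, 0.002, 0.018], 0.004], [[-0.003, 0.011, 0.02], [0.003, 0.005, 0.035], 0.004], [[-0.003, 0.011, 0.021], [0.003, 0.005, 0.052], 0.004], [[-0.003, 0.011, 0.021], [0.003, 0.005, 0.052], 0.004], [[-0.003, 0.011, 0.021], [0.003, 0.005, 0.052], 0.004]]' | head -2
python3 pre.py .157 0
python3 - <<'E'
from h import *
T=np.load('tgt.npz')
s=r.sense();p=np.array(s['position']);R=np.array(s['tcp_rot'])
out=[]
for n in('scene','top'):
    im=grab(n,n+'1'); c=proj(n+'1',p-R[:,0]*.06); 
    for x in (.034,-.041,-.116): print(n,x,proj(n+'1',p+R@np.array([x,0,-.0024])).round(1))
    print('eye',proj(n+'1',T['E']).round(1), proj(n+'1',T['E']+.016*T['h']).round(1),c)
    x0,y0=int(c[0])-30,int(c[1])-30; print(x0,y0); out.append(cv2.resize(im[y0:y0+60,x0:x0+60],(400,400),interpolation=cv2.INTER_CUBIC))
cv2.imwrite('pics/c4.png',np.hstack(out))
E
```

```text
t: 7.87
position: [0.682, 0.0754, 0.2524]
t 7.8667 q [-0.52  0.39  0.28  2.08  0.53  0.25 -2.61]
shift [-0.0014  0.0018  0.0005] rot [-0.0031  0.0001 -0.0005]
scene 0.034 [257.7 106.4]
scene -0.041 [268.9 127.4]
scene -0.116 [280.8 149.6]
eye [288.4 162.7] [285.7 157.7] [271.62823066 133.5496467 ]
241 103
top 0.034 [321.4 106.6]
top -0.041 [314.5 134.6]
top -0.116 [307.8 161.8]
eye [304.8 176.8] [306.2 171.2] [312.82335046 141.39311161]
282 111
```

View pics/c4.png

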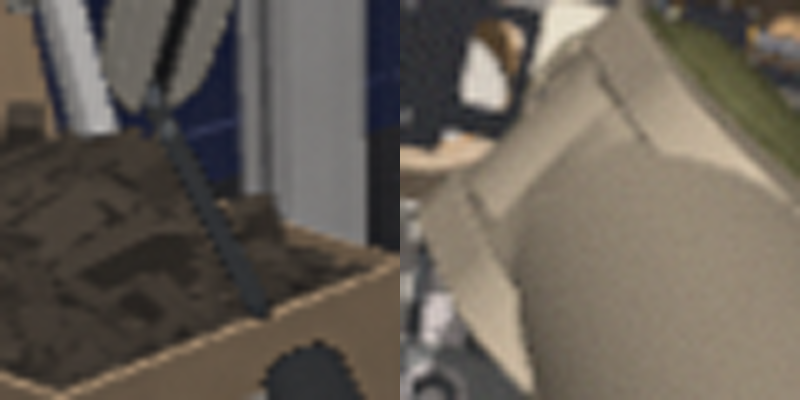

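The scene half shows the bar tip at pixel (280.5,150.3) against a predicted (280.8,149.6), with the direction matching, so the bar lines up with the eye. The arm hides it in the top half. I'll advance with checks.

```bash

python3 inch.py '[[[-0.003, 0, 0], [-0.006, 0.0018, 0.0005], 0.004], [[-0.003, 0, 0], [-0.012, 0.0018, 0.0005], 0.004], [[-0.003, 0, 0], [-0.018, 0.0018, 0.0005], 0.004], [[-0.003, 0, 0], [-0.022, 0.0018, 0.0005], 0.004], [[-0.003, 0, 0], [-0.022, 0.0018, 0.0005], 0.004]]'
python3 pre.py .135 0
```

```text
t: 8.38
position: [0.6628, 0.0785, 0.242]
tcp_rot: [[0.831, -0.259, 0.492], [-0.243, -0.965, -0.097], [0.5, -0.039, -0.865]]
ft_force: [-0.7, -0.1, -1.1]
width: 0.0083
finger_force: 55.0
t 8.3833 q [-0.61  0.39  0.38  2.13  0.51  0.2  -2.61]
shift [-0.0015 -0.0006  0.0012] rot [-0.0005 -0.002  -0.002 ]
```

```bash

python3 inch.py '[[[0, 0, 0], [-0.004, -0.0003, 0.0006], 0.004], [[0, 0, 0], [-0.008, -0.0003, 0.0006], 0.004], [[0, 0, 0], [-0.012, -0.0003, 0.0006], 0.004], [[0, 0, 0], [-0.016, -0.0003, 0.0006], 0.004], [[0, 0, 0], [-0.016, -0.0003, 0.0006], 0.004]]'
python3 pre.py .119 0
python3 - <<'E'
from h import *
im=grab('scene','s2')[130:190,255:315]
cv2.imwrite('pics/c5.png',cv2.resize(im,(540,540),interpolation=cv2.INTER_CUBIC))
E
```

```text
t: 8.8
position: [0.6502, 0.0823, 0.2332]
tcp_rot: [[0.831, -0.26, 0.492], [-0.244, -0.965, -0.098], [0.5, -0.039, -0.865]]
ft_force: [-0.4, 0.4, -1.9]
width: 0.0081
finger_force: 55.0
t 8.8 q [-0.67  0.4   0.44  2.17  0.49  0.16 -2.61]
shift [-0.0016 -0.0006  0.0002] rot [ 0.0002 -0.002  -0.0024]
```

View pics/c5.png

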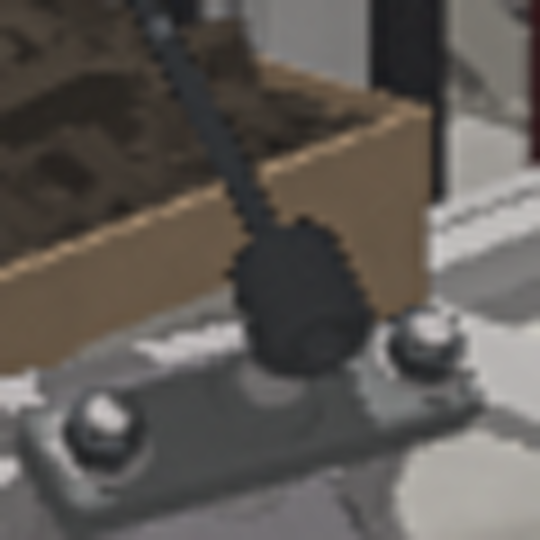

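The bar enters the sleeve at (265,225), heading for its centre at (302,297), with no contact force. Joint 7 sits at its limit, so I'll push a bit further, then regrip with a half turn.

```bash

python3 inch.py '[[[0, 0, 0], [-0.004, -0.0003, 0], 0.004], [[0, 0, 0], [-0.008, -0.0005, 0], 0.004], [[0, 0, 0], [-0.012, -0.0005, 0], 0.004], [[0, 0, 0], [-0.014, -0.0005, 0], 0.004], [[0, 0, 0], [-0.014, -0.0005, 0], 0.004]]'
python3 pre.py .105 0
python3 inch.py '[[[0, 0, 0], [-0.004, 0, 0], 0.004], [[0, 0, 0], [-0.008, 0, 0], 0.004], [[0, 0, 0], [-0.012, 0, 0], 0.004], [[0, 0, 0], [-0.016, 0, 0], 0.004], [[0, 0, 0], [-0.016, 0, 0], 0.004]]'
python3 pre.py .089 0
```

```text
t: 9.27
position: [0.6389, 0.0861, 0.2263]
tcp_rot: [[0.831, -0.26, 0.492], [-0.244, -0.965, -0.098], [0.5, -0.039, -0.865]]
ft_force: [-1.6, 0.5, -1.0]
width: 0.0083
finger_force: 55.0
t 9.2667 q [-0.72  0.41  0.49  2.2   0.47  0.13 -2.61]
shift [-0.0019 -0.0001  0.0002] rot [ 0.0002 -0.0022 -0.0025]
t: 9.68
position: [0.626, 0.0905, 0.2199]
tcp_rot: [[0.832, -0.26, 0.49], [-0.244, -0.965, -0.098], [0.498, -0.038, -0.866]]
ft_force: [-0.5, -0.0, -1.5]
width: 0.0081
finger_force: 55.0
t 9.6833 q [-0.77  0.41  0.53  2.22  0.47  0.11 -2.63]
shift [-0.0029  0.0006  0.0013] rot [ 0.0015  0.0007 -0.0025]
```

```bash

python3 inch.py '[[[0, 0, 0], [0, 0, 0], 0.02], [[0, 0, 0], [0, 0, 0], 0.05], [[0, 0, 0], [0, 0, 0], 0.05], [[0, 0, 0], [0, 0, 0], 0.05], [[0, 0, 0], [0, 0, 0], 0.05]]' | tail -3
python3 inch.py '[[[0, 0, 0], [0, 0, -0.03], 0.05], [[0, 0, 0], [0, 0, -0.06], 0.05], [[0, 0, 0], [0, 0, -0.09], 0.05], [[0, 0, -0.1], [0, 0, -0.09], 0.05], [[0, 0, -0.2], [0, 0, -0.09], 0.05]]' |head -2
python3 inch.py '[[[0, 0, -0.12], [0, 0, 0], 0.05], [[0, 0, -0.24], [0, 0, 0], 0.05], [[0, 0, -0.36], [0, 0, 0], 0.05], [[0, 0, -0.48], [0, 0, 0], 0.05], [[0, 0, -0.6], [0, 0, 0], 0.05]]' |head -2
python3 inch.py '[[[0, 0, -0.12], [0, 0, 0], 0.05], [[0, 0, -0.24], [0, 0, 0], 0.05], [[0, 0, -0.36], [0, 0, 0], 0.05], [[0, 0, -0.48], [0, 0, 0], 0.05], [[0, 0, -0.6], [0, 0, 0], 0.05]]' |head -2
python3 inch.py '[[[0, 0, -0.12], [0, 0, 0], 0.05], [[0, 0, -0.24], [0, 0, 0], 0.05], [[0, 0, -0.36], [0, 0, 0], 0.05], [[0, 0, -0.48], [0, 0, 0], 0.05], [[0, 0, -0.6], [0, 0, 0], 0.05]]' |head -2
python3 inch.py '[[[0, 0, -0.12], [0, 0, 0], 0.05], [[0, 0, -0.24], [0, 0, 0], 0.05], [[0, 0, -0.36], [0, 0, 0], 0.05], [[0, 0, -0.48], [0, 0, 0], 0.05], [[0, 0, -0.6], [0, 0, 0], 0.05]]' |head -2
sed -i 's/^delta.*//' pre.py; cat >> pre.py <<'E'
R=T['R'].copy()
if len(sys.argv)>3: R=R@Ro.from_euler('z',float(sys.argv[3])).as_matrix()
delta(T['E']+a*T['h']+(.0024-b)*z,R)
E
python3 pre.py .092 .09 3.14159
python3 - <<'E'
from h import *
im=grab('wrist','w3'); cv2.imwrite('pics/c6.png',im)
T=np.load('tgt.npz'); 
for a in(-.024,0,.126): print(proj('w3',T['E']+a*T['h']))
E
```

```text
ft_force: [-0.3, 0.3, 0.3]
width: 0.0368
finger_force: 0.0
t: 10.52
position: [0.5826, 0.1001, 0.3002]
t: 10.93
position: [0.5827, 0.0988, 0.2985]
t: 11.35
position: [0.5827, 0.0987, 0.2984]
t: 11.77
position: [0.5827, 0.0987, 0.2984]
t: 12.18
position: [0.5827, 0.0987, 0.2984]
t 12.1833 q [-0.42  0.21 -0.02  2.19  0.8   0.43 -0.36]
shift [ 0.0006 -0.0009  0.0013] rot [-0.001   0.0008 -0.5391]
[191.92091381  82.88272805]
[209.77564416 111.7220051 ]
[293.90704993 247.54708552]
```

View pics/c6.png

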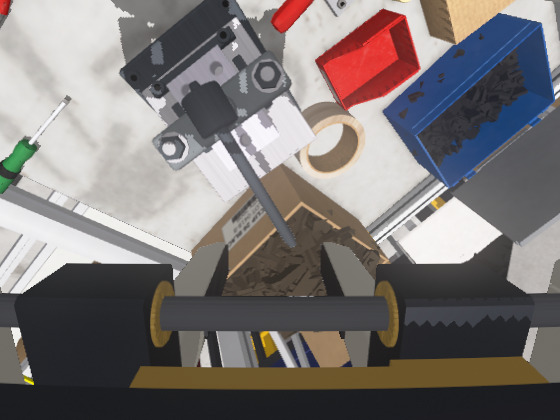

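The wrist view shows the bar seated in the sleeve, from (235,135) to its end at (290,243), about 4 mm further in than reckoned. Now I'll regrip it near the end.

```bash

python3 inch.py '[[[0, 0, -0.12], [0, 0, 0], 0.05], [[0, 0, -0.24], [0, 0, 0], 0.05], [[0, 0, -0.36], [0, 0, 0], 0.05], [[0, 0, -0.48], [0, 0, 0], 0.05], [[0, 0, -0.539], [0, 0, 0], 0.05]]' |head -2
python3 pre.py .095 -.004 3.14159
```

```text
t: 12.65
position: [0.5827, 0.0987, 0.2984]
t 12.65 q [-0.34  0.21 -0.11  2.18  0.83  0.45  0.14]
shift [-0.002  -0.0002  0.0953] rot [-0.0013  0.0004 -0.0024]
```

```bash

python3 inch.py '[[[0, 0, 0], [-0.001, 0, 0.03], 0.05], [[0, 0, 0], [-0.002, 0, 0.06], 0.05], [[0, 0, 0], [-0.002, 0, 0.085], 0.05], [[0, 0, 0], [-0.002, 0, 0.095], 0.05], [[0, 0, 0], [-0.002, 0, 0.095], 0.05]]' |head -2
python3 inch.py '[[[0, 0, 0], [0, 0, 0], 0.03], [[0, 0, 0], [0, 0, 0], 0.004], [[0, 0, 0], [0, 0, 0], 0.004], [[0, 0, 0], [0, 0, 0], 0.004], [[0, 0, 0], [0, 0, 0], 0.004]]' 50
python3 pre.py .095 -.004 3.14159
```

```text
t: 13.07
position: [0.6309, 0.0886, 0.2146]
t: 13.48
position: [0.6309, 0.0891, 0.218]
tcp_rot: [[-0.83, 0.263, 0.492], [0.248, 0.964, -0.098], [-0.499, 0.041, -0.865]]
ft_force: [0.0, 0.5, 0.3]
width: 0.0212
finger_force: 0.0
t 13.4833 q [-0.42  0.38  0.05  2.2   1.17  0.28 -0.17]
shift [ 0.0004 -0.0005  0.0011] rot [-0.0004  0.0014 -0.0065]
```

```bash

python3 inch.py '[[[0, 0, 0], [0, 0, 0], 0.004], [[0, 0, 0], [0, 0, 0], 0.004], [[0, 0, 0], [0, 0, 0], 0.004], [[0, 0, 0], [0, 0, 0], 0.004], [[0, 0, 0], [0, 0, 0], 0.004]]' 50
python3 inch.py '[[[0, 0, 0], [0.005, 0, 0], 0.004], [[0, 0, 0], [0.01, 0, 0], 0.004], [[0, 0, 0], [0.015, 0, 0], 0.004], [[0, 0, 0], [0.02, 0, 0], 0.004], [[0, 0, 0], [0.025, 0, 0], 0.004]]' 
python3 inch.py '[[[0, 0, 0], [0.005, 0, 0], 0.004], [[0, 0, 0], [0.01, 0, 0], 0.004], [[0, 0, 0], [0.015, 0, 0], 0.004], [[0, 0, 0], [0.02, 0, 0], 0.004], [[0, 0, 0], [0.02, 0, 0], 0.004]]' 
python3 pre.py .0485 -.004 3.14159
```

```text
t: 13.9
position: [0.631, 0.089, 0.2172]
tcp_rot: [[-0.831, 0.263, 0.491], [0.247, 0.964, -0.098], [-0.499, 0.04, -0.866]]
ft_force: [1.1, -0.7, 1.2]
width: 0.0084
finger_force: 50.0
t: 14.32
position: [0.6235, 0.092, 0.2154]
tcp_rot: [[-0.816, 0.269, 0.511], [0.253, 0.962, -0.104], [-0.52, 0.044, -0.853]]
ft_force: [34.4, -14.2, 44.0]
width: 0.0084
finger_force: 50.0
t: 14.73
position: [0.6109, 0.0953, 0.2084]
tcp_rot: [[-0.811, 0.273, 0.518], [0.255, 0.961, -0.108], [-0.527, 0.044, -0.849]]
ft_force: [36.6, -14.1, 40.5]
width: 0.0086
finger_force: 50.2
t 14.7333 q [-0.53  0.38  0.14  2.27  1.48  0.26 -0.54]
shift [ 0.024  -0.0014  0.0024] rot [-0.0029  0.0343 -0.0174]
```

```bash
cat > prof.py <<'E'
import sys; from h import *
T=np.load('tgt.npz');E,h=T['E'],T['h']
for n in sys.argv[2:]:
    im=grab(n,n+sys.argv[1]).max(2)
    for sgn in(-1,1):
        L=[]
        for a in np.arange(.012,.13,.006):
            u,v=proj(n+sys.argv[1],E+sgn*a*h); L.append(int(cv2.getRectSubPix(im,(1,1),(float(u),float(v)))[0,0]) if 0<=u<559 and 0<=v<419 else -1)
        print(n,sgn,L)
E
python3 prof.py 3 scene wrist; python3 -c "
from h import *
s=r.sense();print(s['ft_force'],s['wrist_torque'],s['position'])"
```

```text
scene -1 [51, 52, 52, 53, 70, 75, 67, 80, 118, 176, 176, 173, 165, 151, 158, 153, 147, 140, 147, 146]
scene 1 [52, 52, 48, 51, 51, 51, 86, 57, 60, 83, 92, 108, 107, 105, 105, 104, 108, 84, 62, 58]
wrist -1 [77, 70, 74, 71, 177, 72, 63, -1, -1, -1, -1, -1, -1, -1, -1, -1, -1, -1, -1, -1]
wrist 1 [90, 96, 100, 100, 99, 96, 116, 86, 96, 117, 115, 113, 112, 111, 68, 75, 76, 71, 86, 66]
[ 34.14827844 -13.00720482  41.9776306 ] [ -3.43433333 -11.21694712  -0.65501739] [0.60979375 0.09555327 0.20743116]
```

```bash

python3 inch.py '[[[0, 0, 0], [-0.005, 0, 0], 0.004], [[0, 0, 0], [-0.01, 0, 0], 0.004], [[0, 0, 0], [-0.015, 0, 0], 0.004], [[0, 0, 0], [-0.018, 0, 0], 0.004], [[0, 0, 0], [-0.018, 0, 0], 0.004]]' 
python3 inch.py '[[[0, 0, 0], [0, 0, 0], 0.05], [[0, 0, 0], [0, 0, 0], 0.05], [[0, 0, 0], [0, 0, 0], 0.05], [[0, 0, 0], [0, 0, 0], 0.05], [[0, 0, 0], [0, 0, 0], 0.05]]' |tail -3
python3 inch.py '[[[0, 0, 0], [0, 0, -0.03], 0.05], [[0, 0, 0], [0, 0, -0.06], 0.05], [[0, 0, 0], [0, 0, -0.09], 0.05], [[0, 0, 0], [0, 0, -0.09], 0.05], [[0, 0, 0], [0, 0, -0.09], 0.05]]' |head -2
python3 pre.py .0685 .086 3.14159
python3 prof.py 4 scene wrist
cat > tr.py <<'E'
import sys; from h import *; from ax import *
T=np.load('tgt.npz');E,h=T['E'],T['h']
f=sys.argv[1]; ax={'A':A,'S':np.cross(A,h)}[sys.argv[2]]
im=cv2.imread(f'pics/{f}.png').max(2)
for a in map(float,sys.argv[3:]):
    print(a,[int(cv2.getRectSubPix(im,(1,1),tuple(map(float,proj(f,E+a*h+b*ax))))[0,0]) for b in np.arange(-.02,.0201,.002)])
E
python3 tr.py scene4 A -.028 -.022 .03 .04 .05 .06 .07 .08 .09 .1 ; python3 tr.py wrist4 S -.03 .03 .06 .09
```

```text
t: 15.25
position: [0.6087, 0.0957, 0.2039]
tcp_rot: [[-0.831, 0.263, 0.491], [0.248, 0.964, -0.098], [-0.499, 0.04, -0.866]]
ft_force: [-0.9, -0.1, 1.4]
width: 0.0084
finger_force: 50.0
ft_force: [0.2, -0.6, -0.1]
width: 0.0377
finger_force: 0.0
t: 16.08
position: [0.5645, 0.1048, 0.2831]
t 16.0833 q [-0.44  0.21 -0.03  2.24  0.9   0.41  0.03]
shift [ 0.0002 -0.001   0.0016] rot [ 0.001   0.0027 -0.0065]
scene -1 [51, 51, 50, 51, 58, 75, 67, 81, 119, 177, 175, 174, 164, 151, 158, 153, 147, 140, 147, 146]
scene 1 [53, 81, 61, 84, 84, 89, 86, 85, 84, 84, 87, 85, 84, 85, 90, 89, 84, 52, 49, 52]
wrist -1 [80, 74, 74, 72, 70, 169, 71, 62, 60, 60, 61, 111, 112, -1, -1, -1, -1, -1, -1, -1]
wrist 1 [95, 126, 127, 128, 127, 127, 123, 121, 119, 117, 115, 112, 111, 110, 108, 107, 107, 87, 73, 68]
-0.028 [74, 74, 74, 74, 74, 70, 62, 54, 51, 50, 51, 54, 57, 58, 66, 77, 75, 71, 65, 68, 71]
-0.022 [68, 74, 77, 74, 69, 62, 55, 51, 50, 51, 51, 50, 49, 48, 46, 44, 43, 43, 44, 45, 46]
0.03 [48, 47, 50, 51, 64, 75, 67, 64, 73, 82, 84, 84, 84, 80, 78, 88, 99, 106, 110, 132, 144]
0.04 [104, 105, 103, 101
[... 346 characters left out ...]
0.08 [57, 55, 54, 54, 51, 51, 62, 72, 80, 85, 84, 78, 63, 56, 60, 61, 61, 65, 68, 68, 68]
0.09 [60, 63, 62, 56, 55, 59, 63, 71, 79, 86, 85, 83, 83, 86, 87, 65, 39, 35, 36, 39, 41]
0.1 [57, 63, 66, 62, 57, 58, 65, 73, 80, 86, 88, 83, 67, 50, 42, 44, 52, 53, 54, 54, 53]
-0.03 [151, 121, 151, 152, 150, 183, 192, 169, 108, 68, 72, 72, 67, 153, 148, 149, 149, 147, 201, 246, 230]
0.03 [251, 251, 251, 251, 250, 251, 251, 249, 128, 124, 128, 124, 111, 177, 251, 250, 250, 250, 251, 251, 251]
0.06 [149, 166, 142, 141, 140, 140, 140, 140, 102, 117, 119, 114, 106, 141, 142, 121, 118, 118, 155, 205, 214]
0.09 [201, 209, 191, 149, 116, 94, 80, 85, 95, 109, 110, 102, 83, 81, 81, 83, 97, 199, 120, 109, 110]
```

The profiles put the bar's rear end at 113 mm and its front at -37 mm, in line with the hole. It slipped in the fingers because the push had tilted the tool and jammed it. I'll push squarely on the bar's end with shut fingers instead.

```bash

python3 inch.py '[[[0, 0, 0], [-0.03, 0, 0], 0], [[0, 0, 0], [-0.0635, 0, 0], 0], [[0, 0, 0], [-0.0635, 0, 0], 0], [[0, 0, 0], [-0.0635, 0, 0.02], 0], [[0, 0, 0], [-0.0635, 0, 0.05], 0]]' 30 |head -2
python3 inch.py '[[[0, 0, 0], [0, 0, 0.02], 0], [[0, 0, 0], [0, 0, 0.04], 0], [[0, 0, 0], [0, 0, 0.0456], 0], [[0, 0, 0], [0, 0, 0.0456], 0], [[0, 0, 0], [0, 0, 0.0456], 0]]' 
python3 pre.py .132 -.0096 3.14159
```

```text
t: 16.6
position: [0.6427, 0.0836, 0.2703]
t: 17.02
position: [0.6635, 0.0796, 0.2296]
tcp_rot: [[-0.832, 0.263, 0.489], [0.246, 0.964, -0.099], [-0.497, 0.038, -0.867]]
ft_force: [0.7, -0.1, 0.1]
width: 0.0002
finger_force: 0.0
t 17.0167 q [-0.39  0.39  0.08  2.13  0.95  0.28  0.09]
shift [-0.0014 -0.0002 -0.0002] rot [-0.0023 -0.001  -0.0048]
```

```bash

python3 inch.py '[[[0, 0, 0], [0.006, 0, 0], 0], [[0, 0, 0], [0.012, 0, 0], 0], [[0, 0, 0], [0.016, 0, 0], 0], [[0, 0, 0], [0.02, 0, 0], 0], [[0, 0, 0], [0.024, 0, 0], 0]]' 
python3 pre.py .1066 -.0096 3.14159; python3 prof.py 5 wrist
```

```text
t: 17.43
position: [0.6501, 0.0846, 0.2247]
tcp_rot: [[-0.824, 0.264, 0.501], [0.25, 0.963, -0.098], [-0.509, 0.044, -0.86]]
ft_force: [19.6, -7.0, 19.7]
width: 0.0007
finger_force: 14.2
t 17.4333 q [-0.48  0.39  0.17  2.17  1.05  0.23 -0.04]
shift [ 0.0092 -0.0014  0.0026] rot [ 0.002   0.0122 -0.0095]
wrist -1 [-1, -1, -1, -1, -1, -1, -1, -1, -1, -1, -1, -1, -1, -1, -1, -1, -1, -1, -1, -1]
wrist 1 [52, 72, 74, 76, 79, 82, 84, 86, 86, 84, 81, 78, 76, 75, 74, 72, 73, 46, 40, 39]
```

```bash

python3 inch.py '[[[0, 0, 0], [0.003, 0, 0], 0], [[0, 0, 0], [0.006, 0, 0], 0], [[0, 0, 0], [0.008, 0, 0], 0], [[0, 0, 0], [0.01, 0, 0], 0], [[0, 0, 0], [0.01, 0, 0], 0]]' |sed -n '1,2p;4p'
python3 inch.py '[[[0, 0, 0], [0.003, 0, 0], 0], [[0, 0, 0], [0.006, 0, 0], 0], [[0, 0, 0], [0.008, 0, 0], 0], [[0, 0, 0], [0.01, 0, 0], 0], [[0, 0, 0], [0.01, 0, 0], 0]]' |sed -n '1,2p;4p'
python3 pre.py .0866 -.0096 3.14159; python3 prof.py 6 wrist scene
```

```text
t: 17.9
position: [0.6476, 0.0859, 0.2247]
ft_force: [28.9, -10.2, 28.1]
t: 18.32
position: [0.6448, 0.087, 0.2242]
ft_force: [40.1, -14.7, 43.3]
t 18.3167 q [-0.56  0.39  0.26  2.2   1.16  0.19 -0.17]
shift [ 0.0241 -0.0027  0.0043] rot [ 0.0043  0.0318 -0.0174]
wrist -1 [-1, -1, -1, -1, -1, -1, -1, -1, -1, -1, -1, -1, -1, -1, -1, -1, -1, -1, -1, -1]
wrist 1 [59, 75, 78, 81, 85, 89, 90, 91, 88, 85, 82, 79, 77, 75, 73, 72, 110, 95, 68, 90]
scene -1 [51, 52, 52, 52, 49, 54, 65, 80, 118, 177, 175, 174, 164, 152, 158, 153, 146, 141, 148, 146]
scene 1 [51, 52, 47, 51, 55, 58, 52, 51, 51, 51, 52, 52, 53, 51, 50, 54, 86, 107, 106, 108]
```

The push carries about 17 N across the bar, which locks it in the hole. I'll relieve that by raising the tool slightly while pushing.

```bash
cat > f.py <<'E'
from d import *
T=np.load('tgt.npz'); s=r.sense(); R=T['R']@Ro.from_euler('z',np.pi).as_matrix()
print('t',s['t'],'F(tool x,y,z)',(R.T@s['ft_force']).round(1),'a,s,b',(R.T@(T['E']-s['position'])*[-1,1,-1]*[-1,1,1]).round(4))
E
python3 inch.py '[[[0, 0, 0], [0, 0, -0.001], 0], [[0, 0, 0], [0, 0, -0.002], 0], [[0, 0, 0], [0, 0, -0.002], 0]]' >/dev/null; python3 f.py
python3 inch.py '[[[0, 0, 0], [0, 0, -0.001], 0], [[0, 0, 0], [0, 0, -0.002], 0], [[0, 0, 0], [0, 0, -0.002], 0]]' >/dev/null; python3 f.py
python3 inch.py '[[[0, 0, 0], [0, 0, -0.001], 0], [[0, 0, 0], [0, 0, -0.002], 0], [[0, 0, 0], [0, 0, -0.002], 0]]' >/dev/null; python3 f.py
```

```text
t 18.6667 F(tool x,y,z) [-56.   -1.7 -13.2] a,s,b [ 0.1099 -0.0022  0.005 ]
t 18.9167 F(tool x,y,z) [-55.1  -1.7 -10.8] a,s,b [ 0.1092 -0.0021  0.0032]
t 19.1667 F(tool x,y,z) [ 0.3  0.3 -0.3] a,s,b [ 0.089  -0.0006  0.0042]
```

```bash
python3 prof.py 7 wrist scene;python3 tr.py scene7 A -.03 -.04 -.05 -.06 -.07
```

```text
wrist -1 [74, 74, 71, 71, -1, -1, -1, -1, -1, -1, -1, -1, -1, -1, -1, -1, -1, -1, -1, -1]
wrist 1 [78, 81, 87, 91, 93, 93, 91, 88, 85, 80, 78, 124, 86, 87, 84, 89, 90, 69, 74, 74]
scene -1 [52, 52, 53, 52, 51, 51, 51, 50, 50, 48, 90, 176, 164, 151, 158, 153, 147, 140, 146, 146]
scene 1 [52, 52, 51, 50, 50, 51, 52, 52, 53, 53, 51, 56, 85, 109, 108, 113, 104, 106, 68, 51]
-0.03 [75, 73, 72, 71, 61, 53, 53, 51, 52, 52, 52, 52, 54, 58, 63, 64, 63, 70, 84, 94, 104]
-0.04 [70, 67, 65, 65, 62, 57, 53, 51, 52, 51, 51, 52, 54, 58, 63, 67, 74, 80, 88, 96, 102]
-0.05 [101, 100, 97, 89, 76, 61, 50, 50, 51, 52, 52, 52, 54, 59, 66, 73, 75, 74, 73, 72, 82]
-0.06 [101, 97, 92, 84, 74, 61, 51, 48, 49, 49, 50, 62, 86, 102, 115, 106, 90, 78, 64, 64, 65]
-0.07 [105, 105, 109, 115, 131, 151, 136, 113, 84, 64, 76, 92, 109, 131, 154, 170, 178, 176, 174, 173, 172]
```

```bash

python3 inch.py '[[[0, 0, 0], [-0.02, 0, 0], 0], [[0, 0, 0], [-0.03, 0, 0], 0], [[0, 0, 0], [-0.03, 0, -0.03], 0.03], [[0, 0, 0], [-0.03, 0, -0.07], 0.06], [[0, 0, 0], [-0.03, 0, -0.1], 0.07]]' 30|head -2
python3 inch.py '[[[0, 0, 0], [0.04, 0, -0.005], 0.07], [[0, 0, 0], [0.08, 0, -0.01], 0.07], [[0, 0, 0], [0.105, 0, -0.01], 0.07], [[0, 0, 0], [0.105, 0, -0.01], 0.07], [[0, 0, 0], [0.105, 0, -0.01], 0.07]]' |head -2
python3 - <<'E'
from h import *; from ax import *
T=np.load('tgt.npz');E,h=T['E'],T['h'];S=np.cross(A,h)
for n in('wrist','scene'):
    im=grab(n,n+'8').max(2); f=n+'8'
    for sg in(-1,1):
        print(n,sg,[int(min(cv2.getRectSubPix(im,(1,1),tuple(map(float,proj(f,E+sg*a*h+b*S))))[0,0] for b in(0,))) if 0<=proj(f,E+sg*a*h)[1]<419 else -1 for a in np.arange(.054,.094,.003)])
E
python3 pre.py 0 .1 3.14159
```

```text
t: 19.68
position: [0.598, 0.0939, 0.3153]
t: 20.1
position: [0.5065, 0.1209, 0.2706]
wrist -1 [104, 77, 77, 79, 109, 105, 72, 68, 67, 107, 107, 107, 106, 101]
wrist 1 [117, 116, 114, 113, 113, 113, 111, 108, 81, 74, 78, 80, 84, 60]
scene -1 [48, 57, 82, 89, 55, 69, 86, 150, 178, 170, 165, 159, 151, 154]
scene 1 [83, 82, 81, 83, 82, 82, 82, 81, 76, 71, 71, 63, 60, 67]
t 20.2 q [-0.55  0.17 -0.03  2.34  1.    0.43 -0.17]
shift [ 0.0127 -0.0015  0.0066] rot [-0.001   0.0002 -0.0049]
```

The bar now sits centred, with its front at -73 mm and its rear at +76.5 mm. Next I'll place the open fingers behind the bar on both sides of the screw axis.

```bash

python3 inch.py '[[[0, 0, -0.12], [0.0127, -0.0015, 0.0066], 0.07], [[0, 0, -0.24], [0.0127, -0.0015, 0.0066], 0.07], [[0, 0, -0.36], [0.0127, -0.0015, 0.0066], 0.07], [[0, 0, -0.48], [0.0127, -0.0015, 0.0066], 0.07], [[0, 0, -0.6], [0.0127, -0.0015, 0.0066], 0.07]]' |head -2
python3 inch.py '[[[0, 0, -0.12], [0, 0, 0], 0.07], [[0, 0, -0.24], [0, 0, 0], 0.07], [[0, 0, -0.36], [0, 0, 0], 0.07], [[0, 0, -0.48], [0, 0, 0], 0.07], [[0, 0, -0.6], [0, 0, 0], 0.07]]' |head -2
python3 inch.py '[[[0, 0, -0.12], [0, 0, 0], 0.07], [[0, 0, -0.24], [0, 0, 0], 0.07], [[0, 0, -0.36], [0, 0, 0], 0.07], [[0, 0, -0.48], [0, 0, 0], 0.07], [[0, 0, -0.6], [0, 0, 0], 0.07]]' |head -2
python3 inch.py '[[[0, 0, -0.12], [0, 0, 0], 0.07], [[0, 0, -0.24], [0, 0, 0], 0.07], [[0, 0, -0.27], [0, 0, 0], 0.07], [[0, 0, -0.27], [0, 0, 0], 0.07]]'
python3 pre.py 0 -.0076 1.07
```

```text
t: 20.62
position: [0.5016, 0.1211, 0.2596]
t: 21.03
position: [0.5016, 0.121, 0.2597]
t: 21.45
position: [0.5016, 0.121, 0.2597]
t: 21.78
position: [0.5015, 0.1209, 0.2596]
tcp_rot: [[0.167, -0.855, 0.491], [-0.965, -0.244, -0.099], [0.204, -0.457, -0.866]]
ft_force: [-0.4, 0.4, 0.4]
width: 0.0698
finger_force: 0.0
t 21.7833 q [-0.39  0.19 -0.23  2.36  1.11  0.46  1.77]
shift [-0.001   0.0004  0.1073] rot [ 0.0003 -0.0017 -0.0074]
```

```bash

python3 inch.py '[[[0, 0, 0], [-0.001, 0, 0.03], 0.07], [[0, 0, 0], [-0.001, 0, 0.06], 0.07], [[0, 0, 0], [-0.001, 0, 0.085], 0.07], [[0, 0, 0], [-0.001, 0, 0.1], 0.07], [[0, 0, 0], [-0.001, 0, 0.107], 0.07]]' |sed -n '1,2p;4p'
cat > tq.py <<'E'
from d import *; from ax import *
T=np.load('tgt.npz'); s=r.sense(); R=np.array(s['tcp_rot']); F=np.array(s['ft_force']);M=np.array(s['wrist_torque'])
R0=T['R']; y=R0.T@R[:,0]; ang=np.arctan2(y[1],y[0])
p=s['position']-T['E']; S=np.cross(A,T['h'])
print('t %.2f ang %.3f  M.A %.2f  F.tool'%(s['t'],ang,M@A),(R.T@F).round(1),'off h,S,A',(np.array([p@T['h'],p@S,p@A])*1e3).round(1),'q5-7',np.round(s['qpos'][4:],2))
E
python3 tq.py
```

```text
t: 22.2
position: [0.554, 0.1112, 0.1644]
ft_force: [-0.5, -0.3, -0.0]
t 22.20 ang 1.080  M.A -0.05  F.tool [ 0.2  0.5 -0.2] off h,S,A [ -0.7  -0.1 -11.9] q5-7 [1.73 0.41 1.2 ]
```

```bash

for i in 1; do python3 inch.py '[[[0, 0, 0.1], [0, 0, 0], 0.07], [[0, 0, 0.2], [0, 0, 0], 0.07], [[0, 0, 0.3], [0, 0, 0.0003], 0.07], [[0, 0, 0.4], [0, 0, 0.0005], 0.07], [[0, 0, 0.5], [0, 0, 0.0007], 0.07]]' >/dev/null; python3 tq.py; done
python3 inch.py '[[[0, 0, 0.1], [0, 0, 0.0002], 0.07], [[0, 0, 0.2], [0, 0, 0.0004], 0.07], [[0, 0, 0.3], [0, 0, 0.0006], 0.07], [[0, 0, 0.4], [0, 0, 0.0008], 0.07], [[0, 0, 0.5], [0, 0, 0.001], 0.07]]' >/dev/null; python3 tq.py
```

```text
t 22.62 ang 1.584  M.A 0.18  F.tool [0.8 1.5 4.7] off h,S,A [ -0.4   0.1 -10.8] q5-7 [1.7  0.44 0.72]
t 23.03 ang 2.085  M.A 0.28  F.tool [1.6 1.1 4. ] off h,S,A [ -0.6  -0.3 -11.8] q5-7 [1.69 0.47 0.23]
```

```bash

python3 inch.py '[[[0, 0, 0.12], [0, 0, 0.0002], 0.07], [[0, 0, 0.24], [0, 0, 0.0004], 0.07], [[0, 0, 0.36], [0, 0, 0.0006], 0.07], [[0, 0, 0.48], [0, 0, 0.0009], 0.07], [[0, 0, 0.6], [0, 0, 0.0011], 0.07]]' >/dev/null; python3 tq.py
python3 inch.py '[[[0, 0, 0.12], [0, 0, 0.0002], 0.07], [[0, 0, 0.24], [0, 0, 0.0004], 0.07], [[0, 0, 0.36], [0, 0, 0.0006], 0.07], [[0, 0, 0.48], [0, 0, 0.0009], 0.07], [[0, 0, 0.6], [0, 0, 0.0011], 0.07]]' >/dev/null; python3 tq.py
python3 inch.py '[[[0, 0, 0.12], [0, 0, 0.0002], 0.07], [[0, 0, 0.24], [0, 0, 0.0004], 0.07], [[0, 0, 0.36], [0, 0, 0.0006], 0.07], [[0, 0, 0.48], [0, 0, 0.0009], 0.07], [[0, 0, 0.6], [0, 0, 0.0011], 0.07]]' >/dev/null; python3 tq.py
```

```text
t 23.45 ang 2.685  M.A 0.24  F.tool [ 3.9 -0.1  4.1] off h,S,A [ -1.1  -0.5 -12.9] q5-7 [ 1.68  0.51 -0.35]
t 23.87 ang -2.998  M.A 0.28  F.tool [ 4.3 -1.2  3.2] off h,S,A [ -1.6  -0.4 -13.9] q5-7 [ 1.67  0.54 -0.94]
t 24.28 ang -2.398  M.A 0.30  F.tool [ 4.1 -4.1  2.8] off h,S,A [ -1.9  -0.1 -15. ] q5-7 [ 1.66  0.57 -1.53]
```

```bash

python3 inch.py '[[[0, 0, 0.08], [0, 0, 0.0002], 0.07], [[0, 0, 0.16], [0, 0, 0.0003], 0.07], [[0, 0, 0.24], [0, 0, 0.0005], 0.07], [[0, 0, 0.32], [0, 0, 0.0006], 0.07], [[0, 0, 0.4], [0, 0, 0.0008], 0.07]]' >/dev/null; python3 tq.py
python3 inch.py '[[[0, 0, 0.04], [0, 0, 0.0001], 0.07], [[0, 0, 0.08], [0, 0, 0.0002], 0.07], [[0, 0, 0.12], [0, 0, 0.0003], 0.07], [[0, 0, 0.16], [0, 0, 0.0003], 0.07]]' >/dev/null; python3 tq.py
python3 inch.py '[[[0, 0, 0.04], [0, 0, 0.0001], 0.07], [[0, 0, 0.08], [0, 0, 0.0002], 0.07], [[0, 0, 0.12], [0, 0, 0.0003], 0.07], [[0, 0, 0.16], [0, 0, 0.0003], 0.07]]' >/dev/null; python3 tq.py
```

```text
t 24.70 ang -2.000  M.A 0.29  F.tool [ 2.4 -4.6  1. ] off h,S,A [ -1.8   0.2 -15.7] q5-7 [ 1.66  0.59 -1.92]
t 25.03 ang -1.842  M.A 0.20  F.tool [ 2.4 -4.   1.9] off h,S,A [ -1.6   0.3 -16. ] q5-7 [ 1.66  0.6  -2.08]
t 25.37 ang -1.682  M.A 0.16  F.tool [ 1.2 -4.4  1.3] off h,S,A [ -1.6   0.5 -16.2] q5-7 [ 1.65  0.61 -2.24]
```

```bash

python3 inch.py '[[[0, 0, 0.04], [0, 0, 0.0001], 0.07], [[0, 0, 0.08], [0, 0, 0.0002], 0.07], [[0, 0, 0.12], [0, 0, 0.0003], 0.07], [[0, 0, 0.16], [0, 0, 0.0003], 0.07]]' >/dev/null; python3 tq.py
python3 inch.py '[[[0, 0, 0.04], [0, 0, 0.0001], 0.07], [[0, 0, 0.08], [0, 0, 0.0002], 0.07], [[0, 0, 0.12], [0, 0, 0.0003], 0.07], [[0, 0, 0.16], [0, 0, 0.0003], 0.07]]' >/dev/null; python3 tq.py
```

```text
t 25.70 ang -1.522  M.A 0.22  F.tool [ 0.5 -2.8  1.5] off h,S,A [ -1.5   0.5 -16.5] q5-7 [ 1.65  0.62 -2.4 ]
t 26.03 ang -1.362  M.A 0.20  F.tool [-0.3 -4.   1.9] off h,S,A [ -1.5   0.6 -16.8] q5-7 [ 1.65  0.63 -2.55]
```

Still running free at about 3.8 rad. Joint 7 is nearly out of range, so I'll lift, turn the gripper back by half a turn, and re-engage.

```bash

python3 inch.py '[[[0, 0, -0.08], [0, 0, 0], 0.07], [[0, 0, -0.15], [0, 0, 0], 0.07], [[0, 0, -0.15], [0, 0, -0.03], 0.07], [[0, 0, -0.15], [0, 0, -0.06], 0.07], [[0, 0, -0.15], [0, 0, -0.06], 0.07]]' >/dev/null; python3 tq.py
python3 inch.py '[[[0, 0, -0.12], [0, 0, 0], 0.07], [[0, 0, -0.24], [0, 0, 0], 0.07], [[0, 0, -0.36], [0, 0, 0], 0.07], [[0, 0, -0.48], [0, 0, 0], 0.07], [[0, 0, -0.6], [0, 0, 0], 0.07]]' >/dev/null
python3 inch.py '[[[0, 0, -0.12], [0, 0, 0], 0.07], [[0, 0, -0.24], [0, 0, 0], 0.07], [[0, 0, -0.36], [0, 0, 0], 0.07], [[0, 0, -0.48], [0, 0, 0], 0.07], [[0, 0, -0.6], [0, 0, 0], 0.07]]' >/dev/null
python3 inch.py '[[[0, 0, -0.12], [0, 0, 0], 0.07], [[0, 0, -0.24], [0, 0, 0], 0.07], [[0, 0, -0.36], [0, 0, 0], 0.07], [[0, 0, -0.48], [0, 0, 0], 0.07], [[0, 0, -0.6], [0, 0, 0], 0.07]]' >/dev/null
python3 inch.py '[[[0, 0, -0.12], [0, 0, 0], 0.07], [[0, 0, -0.24], [0, 0, 0], 0.07], [[0, 0, -0.36], [0, 0, 0], 0.07], [[0, 0, -0.48], [0, 0, 0], 0.07], [[0, 0, -0.6], [0, 0, 0], 0.07]]' >/dev/null
python3 inch.py '[[[0, 0, -0.12], [0, 0, 0], 0.07], [[0, 0, -0.24], [0, 0, 0], 0.07], [[0, 0, -0.36], [0, 0, 0], 0.07], [[0, 0, -0.48], [0, 0, 0], 0.07], [[0, 0, -0.6], [0, 0, 0], 0.07]]' >/dev/null
python3 inch.py '[[[0, 0, -0.12], [0, 0, 0], 0.07], [[0, 0, -0.14], [0, 0, 0], 0.07], [[0, 0, -0.14], [0, 0, 0], 0.07]]' >/dev/null; python3 tq.py
python3 prof.py 9 wrist >/dev/null; python3 - <<'E'
from h import *; from ax import *
# bar at screw angle th: direction in image, check ends
T=np.load('tgt.npz');h=T['h'];S=np.cross(A,h);im=cv2.imread('pics/wrist9.png').max(2)
for d in (3.6,3.7,3.8):
    v=np.cos(d)*h-np.sin(d)*S; E=T['E']-A*.012/6.283*d
    for sg in(1,-1): print(d,sg,[int(cv2.getRectSubPix(im,(1,1),tuple(map(float,proj('wrist9',E+sg*a*v))))[0,0]) for a in np.arange(.03,.1,.005)], proj('wrist9',E+sg*.075*v).round(0))
E
```

```text
t 26.45 ang -1.514  M.A 0.03  F.tool [0.  0.1 0.8] off h,S,A [ 0.4  1.5 46.9] q5-7 [ 1.42  0.58 -2.21]
t 28.78 ang 1.631  M.A -0.05  F.tool [ 0.5  0.4 -0.1] off h,S,A [-0.3  0.2 43.2] q5-7 [1.43 0.6  0.92]
3.6 1 [71, 71, 70, 69, 50, 49, 94, 115, 115, 115, 115, 116, 115, 116, 194] [370. 268.]
3.6 -1 [117, 116, 115, 111, 109, 106, 102, 108, 123, 121, 119, 118, 115, 134, 86] [171. 188.]
3.7 1 [70, 69, 69, 68, 68, 48, 48, 48, 103, 114, 114, 114, 114, 114, 114] [365. 277.]
3.7 -1 [113, 112, 110, 108, 107, 105, 101, 97, 120, 121, 120, 117, 115, 118, 120] [175. 178.]
3.8 1 [99, 195, 209, 208, 200, 140, 47, 47, 46, 45, 45, 104, 104, 60, 66] [359. 285.]
3.8 -1 [92, 100, 184, 217, 225, 226, 225, 127, 124, 122, 135, 142, 119, 119, 118] [181. 169.]
```

```bash

python3 inch.py '[[[0, 0, 0], [0, 0, 0.02], 0.07], [[0, 0, 0], [0, 0, 0.04], 0.07], [[0, 0, 0], [0, 0, 0.055], 0.07], [[0, 0, 0], [0, 0, 0.06], 0.07], [[0, 0, 0], [0, 0, 0.06], 0.07]]' >/dev/null; python3 tq.py
python3 inch.py '[[[0, 0, 0.05], [0, 0, 0], 0.07], [[0, 0, 0.1], [0, 0, 0], 0.07], [[0, 0, 0.15], [0, 0, 0], 0.07], [[0, 0, 0.2], [0, 0, 0.0001], 0.07], [[0, 0, 0.2], [0, 0, 0.0001], 0.07]]' >/dev/null; python3 tq.py
python3 inch.py '[[[0, 0, 0.04], [0, 0, 0.0001], 0.07], [[0, 0, 0.08], [0, 0, 0.0002], 0.07], [[0, 0, 0.12], [0, 0, 0.0003], 0.07], [[0, 0, 0.16], [0, 0, 0.0003], 0.07]]' >/dev/null; python3 tq.py
```

```text
t 29.25 ang 1.630  M.A -0.05  F.tool [-0.4 -0.4  0.2] off h,S,A [ -1.4  -0.1 -17.5] q5-7 [1.65 0.63 0.74]
t 29.67 ang 1.831  M.A 0.14  F.tool [ 0.7  1.2 -0.4] off h,S,A [ -0.9   0.2 -15.7] q5-7 [1.65 0.64 0.54]
t 30.00 ang 1.988  M.A 0.16  F.tool [ 1.6  1.1 -0.7] off h,S,A [ -1.    0.2 -16. ] q5-7 [1.65 0.65 0.39]
```

```bash

python3 inch.py '[[[0, 0, 0.04], [0, 0, 0.0001], 0.07], [[0, 0, 0.08], [0, 0, 0.0002], 0.07], [[0, 0, 0.12], [0, 0, 0.0003], 0.07], [[0, 0, 0.12], [0, 0, 0.0003], 0.07]]' >/dev/null; python3 tq.py
python3 inch.py '[[[0, 0, 0.04], [0, 0, 0.0001], 0.07], [[0, 0, 0.08], [0, 0, 0.0002], 0.07], [[0, 0, 0.12], [0, 0, 0.0003], 0.07], [[0, 0, 0.12], [0, 0, 0.0003], 0.07]]' >/dev/null; python3 tq.py
python3 inch.py '[[[0, 0, 0.04], [0, 0, 0.0001], 0.07], [[0, 0, 0.08], [0, 0, 0.0002], 0.07], [[0, 0, 0.12], [0, 0, 0.0003], 0.07], [[0, 0, 0.12], [0, 0, 0.0003], 0.07]]' >/dev/null; python3 tq.py
```

```text
t 30.33 ang 2.108  M.A 0.07  F.tool [ 1.9  1.1 -2.5] off h,S,A [ -1.    0.2 -16.3] q5-7 [1.65 0.66 0.27]
t 30.67 ang 2.227  M.A 0.11  F.tool [ 2.4  0.9 -0.7] off h,S,A [ -1.    0.2 -16.8] q5-7 [1.65 0.67 0.15]
t 31.00 ang 2.346  M.A 0.04  F.tool [ 2.4  0.1 -2.2] off h,S,A [ -1.1   0.2 -17.3] q5-7 [1.65 0.67 0.03]
```

```bash

python3 inch.py '[[[0, 0, 0.03], [0, 0, 0.0001], 0.07], [[0, 0, 0.06], [0, 0, 0.0001], 0.07], [[0, 0, 0.09], [0, 0, 0.0002], 0.07]]' >/dev/null; python3 tq.py
python3 inch.py '[[[0, 0, 0.03], [0, 0, 0.0001], 0.07], [[0, 0, 0.06], [0, 0, 0.0001], 0.07], [[0, 0, 0.09], [0, 0, 0.0002], 0.07]]' >/dev/null; python3 tq.py
python3 inch.py '[[[0, 0, 0.03], [0, 0, 0.0001], 0.07], [[0, 0, 0.06], [0, 0, 0.0001], 0.07], [[0, 0, 0.09], [0, 0, 0.0002], 0.07]]' >/dev/null; python3 tq.py
```

```text
t 31.25 ang 2.435  M.A 0.16  F.tool [ 3.   0.5 -3.4] off h,S,A [ -1.1   0.2 -17.5] q5-7 [ 1.65  0.68 -0.06]
t 31.50 ang 2.525  M.A 0.14  F.tool [ 3.4  0.4 -3.5] off h,S,A [ -1.1   0.2 -17.7] q5-7 [ 1.65  0.68 -0.15]
t 31.75 ang 2.615  M.A 0.15  F.tool [ 2.4  0.  -3.9] off h,S,A [ -1.2   0.2 -17.9] q5-7 [ 1.65  0.69 -0.24]
```

```bash

python3 inch.py '[[[0, 0, 0.03], [0, 0, 0.0001], 0.07], [[0, 0, 0.06], [0, 0, 0.0001], 0.07], [[0, 0, 0.09], [0, 0, 0.0002], 0.07]]' >/dev/null; python3 tq.py
python3 inch.py '[[[0, 0, 0.03], [0, 0, 0.0001], 0.07], [[0, 0, 0.06], [0, 0, 0.0001], 0.07], [[0, 0, 0.09], [0, 0, 0.0002], 0.07]]' >/dev/null; python3 tq.py
python3 inch.py '[[[0, 0, 0.03], [0, 0, 0.0001], 0.07], [[0, 0, 0.06], [0, 0, 0.0001], 0.07], [[0, 0, 0.09], [0, 0, 0.0002], 0.07]]' >/dev/null; python3 tq.py
```

```text
t 32.00 ang 2.704  M.A 0.24  F.tool [ 3.6 -0.2 -4.8] off h,S,A [ -1.3   0.2 -18.1] q5-7 [ 1.64  0.69 -0.32]
t 32.25 ang 2.794  M.A 0.34  F.tool [ 4.  -1.1 -7.2] off h,S,A [ -1.3   0.3 -18.2] q5-7 [ 1.64  0.7  -0.41]
t 32.50 ang 2.884  M.A 0.41  F.tool [ 3.6 -0.5 -8.1] off h,S,A [ -1.4   0.3 -18.3] q5-7 [ 1.64  0.7  -0.5 ]
```

The torque is rising as expected since first touch near 2.65. I'll go about 0.1 rad further and then stop.

```bash

python3 inch.py '[[[0, 0, 0.03], [0, 0, 0.0001], 0.07], [[0, 0, 0.06], [0, 0, 0.0001], 0.07], [[0, 0, 0.09], [0, 0, 0.0002], 0.07]]' >/dev/null; python3 tq.py
python3 inch.py '[[[0, 0, 0.02], [0, 0, 0], 0.07], [[0, 0, 0.04], [0, 0, 0.0001], 0.07]]' >/dev/null; python3 tq.py
```

```text
t 32.75 ang 2.974  M.A 0.45  F.tool [ 3.7 -1.5 -9. ] off h,S,A [ -1.5   0.4 -18.4] q5-7 [ 1.64  0.71 -0.59]
t 32.92 ang 3.013  M.A 0.52  F.tool [ 3.2 -1.4 -9.8] off h,S,A [ -1.4   0.4 -18.4] q5-7 [ 1.64  0.71 -0.63]
```

```bash

python3 inch.py '[[[0, 0, -0.08], [0, 0, 0], 0.07], [[0, 0, -0.15], [0, 0, 0], 0.07], [[0, 0, -0.15], [0, 0, -0.03], 0.07], [[0, 0, -0.15], [0, 0, -0.07], 0.07], [[0, 0, -0.15], [0, 0, -0.1], 0.07]]' >/dev/null; python3 tq.py
python3 inch.py '[[[0, 0, 0], [0, 0, -0.04], 0.07], [[0, 0, 0], [0, 0, -0.06], 0.07], [[0, 0, 0], [0, 0, -0.06], 0.07]]' >/dev/null
python3 - <<'E'
from h import *; from ax import *
im=grab('wrist','w10'); T=np.load('tgt.npz');h=T['h'];S=np.cross(A,h);d=4.92;v=np.cos(d)*h-np.sin(d)*S;E=T['E']-A*.0094
for a in(-.075,0,.075): print(proj('w10',E+a*v).round(1))
E
```

```text
t 33.33 ang 2.864  M.A -0.03  F.tool [-0.3 -1.1 -0.6] off h,S,A [-1.1  1.4 82.6] q5-7 [ 1.27  0.63 -0.18]
[203.7 159.4]
[271.8 194.5]
[336.4 227.9]
```

View pics/w10.png

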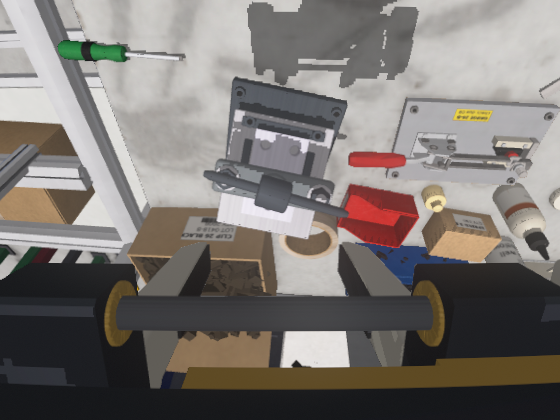

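The final view shows the bar ends at (204,175) and (347,213) with the sleeve centred at (274,193). It stands out equally on both sides, the blank is under the bridge, and the gripper is clear.

```bash
python3 -c "
from station import r
print(r.hand_in())"
```

```text
the job is handed in; nothing more can be done
None
```

The bar is centred in the eye and the screw is tightened about 0.35 rad past first touch (0.5 N m at the last reading). The blank is under the bridge, the gripper is clear, and the job was handed in at about 34 s; during insertion a jam pushed the measured force to about 61 N before the bar slid home.

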